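# Roll the casting ring up its gutter and bolt it in

### The job

With the fingertips, gently push the steel casting ring that lies at the low end of the sloped gutter so that it rolls up over the crest and settles against the end stop, then push the red-headed bolt fully home behind it so that the ring cannot roll back. Only push: do not lift the ring, and leave the other things on the bench where they stand.

Things in the scene. Friction and masses are not known exactly. Their poses are not given: they have to be found in the camera images.
- gutter: Aluminium gutter fixed on the bench, 300x76 mm base plate. Origin: on the bench top at mid width; x points uphill (level), y to the bolt's side, z up. In this frame (mm): track climbs at 8 degrees from x -134, z 19.5 to a crest, then falls at 8 degrees to the end stop (face x 102, top z 81). Low lip: face x -134, 10 over the track. Side walls: y +-23.5 to 27.5, top 12 over the track
- crest (a point): Highest point of the track, mid width: gutter x 45, y 0, z 44.6 mm. The ring must roll over it; past it the ring runs on by itself to the end stop and stays, short of it the ring rolls back to the low lip
- slope (a point): Point on the rising part of the track, mid width, gutter x -45 mm; its x axis points uphill along the track's surface, z square to the surface. The ring's centre stays 27 mm over the surface (z of this frame) as it rolls up, less in the seat
- ring: Casting ring: polished, slippery steel cylinder filled with plaster, lying across the gutter; diameter 54, length 42 mm, about 0.18 kg. Origin: its centre; y is its axis, across the gutter; x and z turn as it rolls. Starts against the low lip, centre at gutter x -113, z 50 mm. Push it from its gutter -x side near centre height, with the tips above the side walls
- seat (a point): Where the centre of the ring is when it lies against the end stop: gutter x 75, y 0, z 68 mm
- bolt (a joint): Slide bolt, steel rod 10 mm thick across the gutter at gutter x 38, z 60 mm. Value in m: 0 drawn out, grows as it is pushed in gutter -y, 0.046 = home (end of travel). Starts between 0 and 0.008. Friction about 1.5 N; it stays where it is left. Its guide block: gutter x 26 to 50, y 28 to 48, top z 73 mm
- bolt_head (a point): Middle of the outer face of the bolt's round red head (26 mm diameter, 9 mm thick); the face looks to gutter +y. At gutter x 38, z 60 mm, y 107.5 mm when drawn out, 61.5 mm when home. Push it in the gutter's -y direction
- spare_ring: Bystander: a second, equal casting ring, standing on its end on the bench, 54 mm diameter, 42 mm high. Origin: centre of its underside
- white_bottle: Bystander: white squeeze bottle, 54 mm diameter, 122 mm high. Origin: centre of its underside
- wax_puck: Bystander: white round tub of pink wax, 51 mm diameter, 21 mm high. Origin: centre of its underside
- model_green: Bystander: greenish-cream plaster jaw model, 57x71x49 mm. Origin: centre of its underside
- amber_bottle_b: Bystander: amber bottle with white cap, 42 mm diameter, 91 mm high. Origin: centre of its underside
- bottle_cap: Bystander: white ribbed cap, 34 mm diameter, 13 mm high. Origin: centre of its underside
- bur_jar: Bystander: small clear jar of burs, 45x42x40 mm. Origin: centre of its underside
Things that resemble listed ones, but are neither listed nor needed, are in the scene too. What is shaped like the ring but yellow is not meant.

How it is judged:
By the outcome, as a careful person would: the job done as asked, in the order asked, and still so for the second after the job is handed in, with the robot touching nothing.
It also fails if it takes over 54 s, if anything falls off the work surface, if the arm or the gripper's body presses on something with over 40 N, if the wrist force passes 120 N, or if a joint passes its speed limit or range.

### The arm

A 6-joint arm with a two-finger parallel gripper is mounted at the origin on a cart in front of the work surface, level with it; the furniture and walls round the work are solid. World frame = base frame: x ahead of the robot, y to its left, z up, the work surface at z = 0. Lengths are in mm, angles in rad, forces in N, time in s.
With the tool pointing down it reaches from about 300 to 775 mm from the base axis. Payload 14.6 kg.
Tool frame: the origin (TCP) lies between the finger pads; the fingertips stand manip.tip_reach ahead of it and the grasp point (between the pads) lies 5 mm behind it (manip.tip_reach is the distance from the TCP to the fingertips, in mm); z points along the fingers, y is the line along which they close (so a half turn about z gives the same grasp; the last joint's range is limited). The gripper opens to 94 mm and grips with 3 to 60 N. Pads are 16 mm wide; open, the fingers measure 119 mm over their backs; the gripper's body (75 mm by 177 mm) begins 78 mm behind the grasp point.
Start: joints at [1.144, 0.3, 1.521, -0, 1.321, -0.067], TCP at [193.645, 514.773, 219.446] pointing down, gripper open.
Joint ranges: [-3.03, 3.03], [-0.79, 2.21], [0.23, 2.52], [-1.04, 4.18], [0, 3.07], [-2.55, 2.55]. Speed limits (rad/s): [2.22, 2.22, 2.57, 3.14, 3.14, 3.14].

### API

Orientations are given as [roll, pitch, yaw] about the fixed x, y, z axes, in that order (R = Rz(yaw) Ry(pitch) Rx(roll)).
In Python, from cell import manip gives the robot as it stands. The module is installed in compiled form; this text tells all that it offers.
- The arm moves only by the shell command python3 -m creep 'ROWS' [FORCE]. ROWS is JSON, a list of rows, each a list of 3 entries, a list of its own where there are three numbers: the opening, from -1 (shut) to 1 (fully open), then the shift along the tool's x, y, z in cm, then the turn about the tool's z in units of 5 degrees (1.0 is 5 degrees). In form: [[grip, [tx, ty, tz], roll], ...]. A call has 1 to 12 rows; each row is the pose to reach, as a shift and turn from the pose commanded when the call began, along the tool's axes at that moment; what a row does not reach only later rows make up. A row lasts 1/10 s, in which the tool goes at most 50 mm and 8.59 degrees, less where a joint would pass 70% of its speed; a pose out of reach is approached as far as the arm can. A call with a gripper value outside its range is refused whole. The fingers move at their own pace and stop on an object; FORCE is the grip in N (left out, the last holds). Time passes only in rows, so rows that repeat a pose let the fingers close. It gives the time, the measured TCP pose, the force, the opening and the grip force at its end, in the units of the state.
- manip.read_state(): the state, without advancing time (a new reading comes with each control period).
- manip.camera(name): name is "scene" or "side" or "wrist"; returns the picture (420x560x3 uint8, red, green, blue); there is no depth.
- manip.camera_params(name): a dict with "fovy" (degrees; the focal length in pixels is half the picture's height over the tangent of half this angle, whatever the lens; pixels are square), "cx", "cy" (the principal point, pixels), "origin" and "attitude" of the camera in the world. Camera axes: x right, y down, z forward; pixel columns grow to the right and rows downward; lengths in mm; the calibration is good to about 2 mm. A picture is of the moment at which its call begins: read the wrist's pose just before it. camera_params takes no time and is no camera call; for the wrist camera it gives the pose at the moment of the call.
- manip.sign_off(): hands the job in; it is judged then, once.
The state is a dict: "clock": time; "joints": joint angles; "qd": joint speeds; "effort": joint torques, N m; "eef_pos": TCP position; "eef_rot": TCP orientation; "wrist_force": force on the tool from outside, world axes, zero at the start; "moment": the same for the moment, N m; "finger_gap": finger opening in mm; "finger_force": force on a finger pad.
Only numpy, scipy, OpenCV 4.12 (cv2) and the standard library are available. Lean on these libraries where they do the work, as an engineer would, in place of code of your own. Each camera call takes 0.05 s, during which the arm holds its last target. There are 200 camera calls.

## Working session

There is one attempt and no reset: what is moved stays moved. The work goes in short steps, Python scripts to look and compute and a shell command to move; the robot and the scene stay as the last step left them, time stands still between calls to the robot, and variables do not carry over. Pictures are saved under pics/ and viewed, at most 10 in all, crops included, and the job is handed in when it is done.

```bash
mkdir -p pics; ls; python3 - <<'E'
from cell import manip
import cv2
print(manip.read_state(), manip.tip_reach)
for n in ["scene","side"]:
    im=manip.camera(n); cv2.imwrite(f"pics/{n}0.png",im[:,:,::-1]); print(n,manip.camera_params(n))
E
```

```text
pics
{'clock': 0.0, 'joints': array([ 1.14442692e+00,  3.00504889e-01,  1.52155123e+00, -4.28894249e-06,
        1.32069193e+00, -6.65763412e-02]), 'qd': array([-9.76703073e-04, -4.64657235e-05,  4.47260914e-04, -5.35061378e-04,
       -4.19331875e-04,  3.31756592e-04]), 'effort': array([-2.27492710e-03, -5.31806874e+01, -3.52742136e+01,  7.07335328e-02,
        2.43918621e-02, -1.22786423e-04]), 'eef_pos': array([193.5393309 , 514.57396934, 218.88041093]), 'eef_rot': array([-3.14043954e+00, -7.27199074e-05,  2.78180061e+00]), 'wrist_force': array([-1.11261137,  0.07404476, -0.23359161]), 'moment': array([0.02300221, 0.01063092, 0.00848844]), 'finger_force': 0.0, 'finger_gap': 93.94546883938018} 14.0
scene {'fovy': 42.67398215896291, 'cx': 275.6800896491598, 'cy': 219.76463796466953, 'origin': array([-235.47595729, -509.7082191 ,  984.60908781]), 'attitude': array([-2.32212986,  0.00868566, -0.95029784])}
side {'fovy': 49.397996933272985, 'cx': 288.73214440487067, 'cy': 213.6780732896891, 'origin': array([ 339.40253696, -733.13703249,  819.79263767]), 'attitude': array([-2.27077000e+00, -1.66941388e-03, -2.53316220e-01])}
```

View pics/scene0.png

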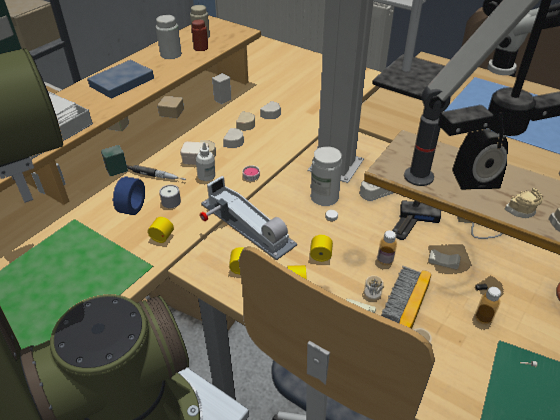

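View pics/side0.png

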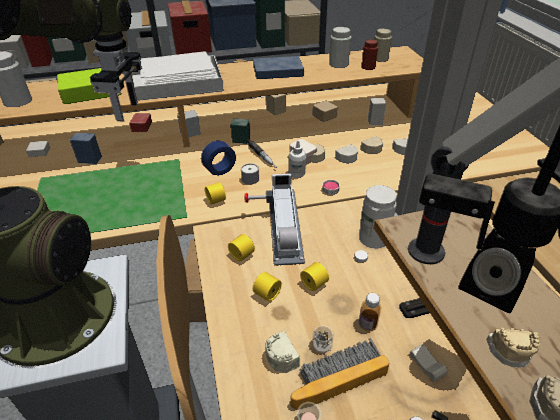

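The scene picture shows the gutter at about (248,220) with a steel ring at (275,230) and the red head at (205,216). In the side picture the ring is at (289,238) and the red head at (249,197).

Things that could be taken for the ring, as side pixels:
- Yellow rings at (214,193), (241,247), (266,287) and (315,276), ruled out by colour.
- A grey ring standing on its end at (250,173), which is the spare ring.
- A blue ring at (218,157).

I choose the steel ring in the gutter at (289,238) and check it in a close crop.

```bash
python3 - <<'E'
import cv2,numpy as np
a=cv2.imread("pics/scene0.png")[170:265,190:305]
b=cv2.imread("pics/side0.png")[165:275,235:315]
a=cv2.resize(a,None,fx=4,fy=4,interpolation=cv2.INTER_CUBIC)
b=cv2.resize(b,None,fx=4,fy=4,interpolation=cv2.INTER_CUBIC)
o=np.zeros((440,460+320,3),np.uint8); o[:380,:460]=a; o[:440,460:]=b
cv2.imwrite("pics/crop.png",o)
E
```

```text
(no output)
```

View pics/crop.png

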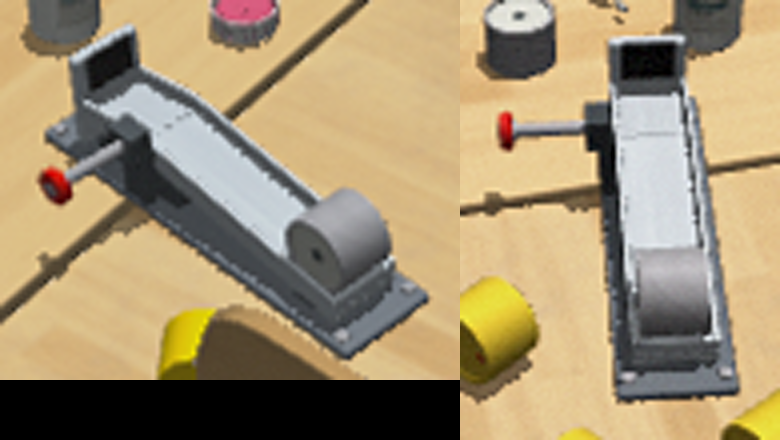

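The crop confirms it: a plain grey steel cylinder lies across the gutter at the low lip (scene crop 339,236; side crop 672,292). The red head is at (50,187) in the scene crop and (500,130) in the side crop. I fit the gutter pose from both views.

```bash
cat > h.py <<'E'
import numpy as np
from scipy.spatial.transform import Rotation as R
from scipy.optimize import least_squares
from cell import manip
def proj(P,c):
    f=210/np.tan(np.radians(c["fovy"]/2)); q=R.from_euler("xyz",c["attitude"]).inv().apply(np.atleast_2d(P)-c["origin"])
    return np.c_[c["cx"]+f*q[:,0]/q[:,2], c["cy"]+f*q[:,1]/q[:,2]]
def g2w(p,P): return R.from_euler("z",p[3]).apply(np.atleast_2d(P))+p[:3]
E
python3 - <<'E'
from h import *
sc,si=[manip.camera_params(n) for n in("scene","side")]
pts=[((-150,38,0),(345,357),(617,400)),((-150,-38,0),(428,297),(738,390)),((150,38,3),(47,135),None),
((105,0,81),(103,47),(647,42)),((-113,0,50),(339,236),(672,292)),("b",(52,187),(501,130))]
def res(p):
    r=[]
    for P,a,b in pts:
        if P=="b":P=(38,107.5-p[4],60)
        W=g2w(p,P)
        r+=list(proj(W,sc)[0]-[190+a[0]/4,170+a[1]/4])
        if b: r+=list(proj(W,si)[0]-[235+(b[0]-460)/4,165+b[1]/4])
    return r
best=min((least_squares(res,[500,0,0,y,4],loss="soft_l1") for y in (0,1.5,3,-1.5)),key=lambda s:s.cost)
p=best.x; print(p,best.cost,np.round(res(p),1))
np.save("p.npy",p)
for P in [(-113,0,50),(75,0,68),(38,107.5-p[4],60),(-150,0,0),(150,0,0)]: print(P,g2w(p,P).round(1))
E
```

```text
[562.69526394 169.62701175   1.67152944  -4.88087286   4.35346151] 9.349110415554163 [-1.1 -0.7 -0.4 -0.4 -0.8 -1.2  0.1  0.2 -2.7 -1.9  1.9 -0.8 -0.3  1.1
  0.6  0.2  0.   0.5  1.4  0.6 -0.4  1.9]
(-113, 0, 50) [[543.7  58.2  51.7]]
(75, 0, 68) [[575.3 243.6  69.7]]
(38, np.float64(103.14653848834766), 60) [[467.4 224.4  61.7]]
(-150, 0, 0) [[537.5  21.8   1.7]]
(150, 0, 0) [[587.8 317.5   1.7]]
```

The fit puts the gutter's +x at yaw 1.40 rad, with the ring near (544,58). I swing over it, turning the tool x onto the gutter x, then refine with the wrist camera.

```bash
python3 -m creep '[[-1,[-5,-3.6,-2],1.6],[-1,[-10,-7.2,-4],3.2],[-1,[-15,-10.9,-6],4.8],[-1,[-20,-14.5,-6],6.4],[-1,[-25,-18.1,-6],8],[-1,[-30,-21.7,-6],9.6],[-1,[-35,-25.3,-6],11.2],[-1,[-40,-28.9,-6],12.8],[-1,[-45,-32.5,-6],14.4],[-1,[-50,-36.2,-6],15.8],[-1,[-50,-36.2,-6],15.8],[-1,[-50,-36.2,-6],15.8]]' 10
python3 - <<'E'
from h import *
import cv2
s=manip.read_state(); c=manip.camera_params("wrist"); print(s["clock"],s["eef_pos"],s["eef_rot"],c)
im=manip.camera("wrist"); cv2.imwrite("pics/w0.png",im[:,:,::-1])
p=np.load("p.npy")
for P in [(-150,38,0),(-150,-38,0),(150,38,0),(150,-38,0),(-113,0,50),(38,103,60)]: print(P,proj(g2w(p,P),c).round(0))
E
```

```text
clock: 1.3
eef_pos: [521.0, 18.9, 279.2]
eef_rot: [-3.141, -0.0, 1.402]
wrist_force: [0.4, 0.7, -0.3]
finger_gap: 1.9
finger_force: 0.0
1.3 [521.02786618  18.88007636 279.18129232] [-3.14133114e+00 -6.18901100e-05  1.40248863e+00] {'fovy': 69.33536048419037, 'cx': 277.06520918821, 'cy': 213.61251363729022, 'origin': array([534.06731963,  93.02494452, 444.51784277]), 'attitude': array([ 2.88049176e+00,  2.05019496e-03, -1.68258536e-01])}
(-150, 38, 0) [[262. 182.]]
(-150, -38, 0) [[314. 182.]]
(150, 38, 0) [[259. -64.]]
(150, -38, 0) [[322. -64.]]
(-113, 0, 50) [[290. 159.]]
(38, 103, 60) [[199.  23.]]
```

View pics/w0.png

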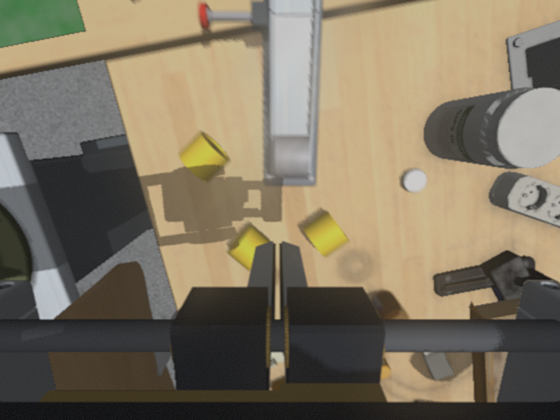

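The wrist picture shows the low-end base corners at (264,183) and (314,184), which match the prediction. The red head is at (203,16), near the border and about 7 px from the prediction. I move uphill so the gutter is centred and draw the model over the picture.

```bash
python3 -m creep '[[-1,[5,0,0],0],[-1,[9,0,0],0],[-1,[9,0,0],0],[-1,[9,0,0],0]]'
cat > ov.py <<'E'
from h import *
import cv2
def overlay(im,c,p,k=2,crop=(0,420,100,500)):
    y0,y1,x0,x1=crop
    o=cv2.resize(im[y0:y1,x0:x1,::-1],None,fx=k,fy=k,interpolation=cv2.INTER_CUBIC)
    cy=lambda x,y,z,r,ax:[(x+r*np.cos(t),y,z+r*np.sin(t)) for t in np.linspace(0,6.29,25)]
    L=[[(-150,38,0),(-150,-38,0),(150,-38,0),(150,38,0),(-150,38,0)],cy(38,107.5-p[4],60,13,1),
       [(26,28,73),(50,28,73),(50,48,73),(26,48,73),(26,28,73)],cy(-113,21,50,27,1),cy(-113,-21,50,27,1),[(45,-23.5,44.6),(45,23.5,44.6)],[(102,-25,81),(102,25,81)],
       [(-134,25.5,31.5),(45,25.5,56.6),(102,25.5,48.6)],[(-134,-25.5,31.5),(45,-25.5,56.6),(102,-25.5,48.6)]]
    for l in L:
        q=(proj(g2w(p,l),c)-[x0,y0])*k+k/2
        cv2.polylines(o,[np.int32(q.round())],False,(0,255,0),1)
    return o
E
python3 - <<'E'
from ov import *
p=np.load("p.npy"); s=manip.read_state(); c=manip.camera_params("wrist"); im=manip.camera("wrist")
np.save("w1.npy",im); np.save("c1.npy",c,allow_pickle=True)
print(s["clock"],s["eef_pos"],c["origin"])
cv2.imwrite("pics/w1.png",overlay(im,c,p,2,(0,300,100,500)))
E
```

```text
clock: 1.75
eef_pos: [535.2, 110.1, 278.9]
eef_rot: [-3.141, 0.001, 1.404]
wrist_force: [-0.1, -0.6, 0.3]
finger_gap: 0.5
finger_force: 0.0
1.75 [535.17549925 110.05145867 278.85867449] [548.19431354 184.31180388 444.130886  ]
```

View pics/w1.png

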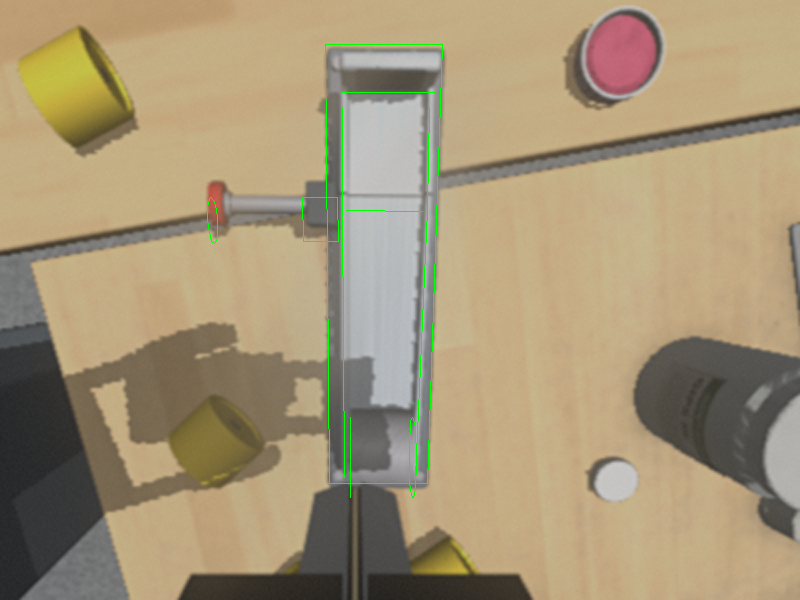

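The model's base outline fits, but the crest (row 195 against 210), head, block and stop are all shifted uphill alike. So the base plate is evidently not centred on the gutter's origin. I refit with a free plate offset and the new wrist points.

```bash
python3 - <<'E'
from ov import *
C={"s":manip.camera_params("scene"),"d":manip.camera_params("side"),"w":np.load("c1.npy",allow_pickle=True).item()}
T={"s":lambda a:(190+a[0]/4,170+a[1]/4),"d":lambda a:(235+(a[0]-460)/4,165+a[1]/4),"w":lambda a:(100+a[0]/2,a[1]/2)}
obs=[("B",-150,38,"s",(345,357)),("B",-150,38,"d",(617,400)),("B",-150,38,"w",(330,485)),
("B",-150,-38,"s",(428,297)),("B",-150,-38,"d",(738,390)),("B",-150,-38,"w",(428,485)),
("B",150,38,"s",(47,137)),("B",150,38,"w",(327,48)),("B",150,-38,"w",(442,48)),
("P",(102,0,81),0,"s",(103,52)),("P",(102,0,81),0,"d",(647,47)),("P",(102,0,81),0,"w",(389,71)),
("P",(45,0,44.6),0,"w",(383,195)),("P",(45,0,44.6),0,"d",(653,133)),("P",(45,0,44.6),0,"s",(176,123)),
("H",0,0,"s",(52,187)),("H",0,0,"d",(500,130)),("H",0,0,"w",(209,204)),("P",(50,48,73),0,"w",(305,182)),
("P",(-113,0,50),0,"s",(339,236)),("P",(-113,0,50),0,"d",(672,292))]
def res(p):
    r=[]
    for k,a,b,c,q in obs:
        P=(a+p[5],b,0) if k=="B" else (38,107.5-p[4],60) if k=="H" else a
        r+=list(proj(g2w(p,P),C[c])[0]-T[c](q))
    return np.array(r)
best=least_squares(res,[562,169,0,1.402,4,-8],loss="soft_l1"); p=best.x
print(p.round(3),best.cost)
for o,r in zip(obs,res(p).reshape(-1,2)): print(o[0],o[1],o[3],r.round(1))
np.save("p.npy",p)
im=np.load("w1.npy"); cv2.imwrite("pics/w1b.png",overlay(im,C["w"],p,2,(0,300,100,500)))
for P in [(-113,0,50),(75,0,68),(38,107.5-p[4],60)]: print(P,g2w(p,P).round(1))
E
```

```text
[ 5.65253e+02  1.77751e+02 -4.15000e-01  1.40300e+00  2.32500e+00
 -1.08400e+01] 12.449574209620119
B -150 s [-0.1  0.1]
B -150 d [0.2 0.9]
B -150 w [-0.2 -0.7]
B -150 s [ 0.2 -0.5]
B -150 d [0.7 1.5]
B -150 w [-0.3 -0.6]
B 150 s [-1.7 -0.8]
B 150 w [-0.8  0.3]
B 150 w [0.2 0.3]
P (102, 0, 81) s [ 1.  -2.6]
P (102, 0, 81) d [-0.1 -0.6]
P (102, 0, 81) w [0.3 1.9]
P (45, 0, 44.6) w [1.  0.2]
P (45, 0, 44.6) d [0.1 0.8]
P (45, 0, 44.6) s [-2.3 -0.2]
H 0 s [-0.9 -0.2]
H 0 d [-0.4  0.6]
H 0 w [0.4 0.4]
P (50, 48, 73) w [-0.8 -0.7]
P (-113, 0, 50) s [-1.4 -1.1]
P (-113, 0, 50) d [ 0.2 -1.2]
(-113, 0, 50) [[546.4  66.3  49.6]]
(75, 0, 68) [[577.8 251.7  67.6]]
(38, np.float64(105.17537706613324), 60) [[467.9 232.8  59.6]]
```

View pics/w1b.png

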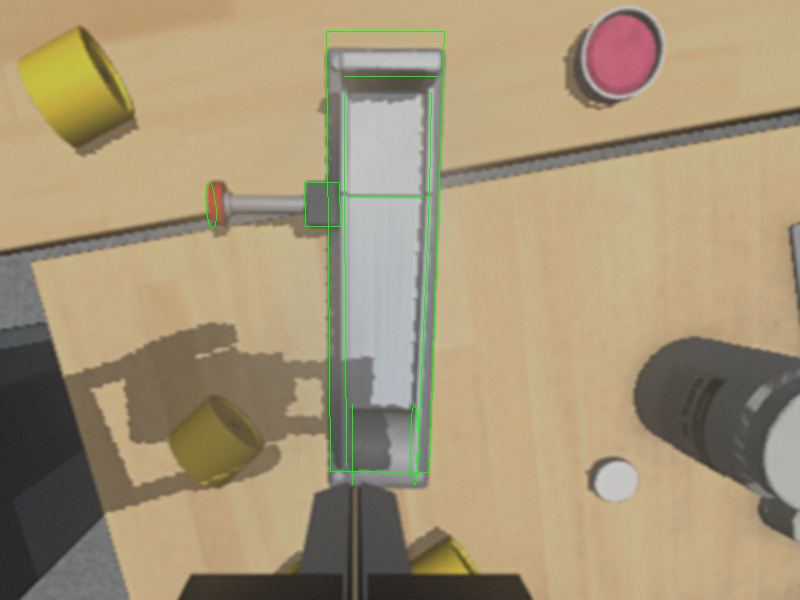

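The overlay now matches the crest, block, head, wall tops and ring to about 2 mm. The tool y is gutter −y. I come down behind the ring at gutter x −168 with the tips at z 44.

```bash
python3 -m creep '[[-1,[-5,1,3],0],[-1,[-9.6,1.8,7],0],[-1,[-9.6,1.8,11],0],[-1,[-9.6,1.8,15],0],[-1,[-9.6,1.8,18],0],[-1,[-9.6,1.8,20],0],[-1,[-9.6,1.8,21.5],0],[-1,[-9.6,1.8,22.1],0],[-1,[-9.6,1.8,22.1],0],[-1,[-9.6,1.8,22.1],0]]'
cat > st.py <<'E'
from h import *
p=np.load("p.npy"); s=manip.read_state(); Q=R.from_euler("z",-p[3])
print(s["clock"],"gutter TCP",Q.apply(s["eef_pos"]-p[:3]).round(1),"F",Q.apply(s["wrist_force"]).round(1),"yaw",s["eef_rot"][2]-p[3])
E
python3 st.py
```

```text
clock: 2.8
eef_pos: [537.4, 11.6, 59.2]
eef_rot: [3.141, -0.0, 1.402]
wrist_force: [0.4, 0.1, 0.3]
finger_gap: 0.6
finger_force: 0.0
2.8 gutter TCP [-168.5   -0.3   59.6] F [ 0.1 -0.4  0.3] yaw -0.0005478981528230786
```

```bash
python3 -m creep '[[-1,[0.6,0,0],0],[-1,[1.2,0,0],0],[-1,[1.7,0,0],0],[-1,[2.1,0,0],0],[-1,[2.4,0,-0.05],0],[-1,[2.8,0,-0.1],0],[-1,[3.2,0,-0.15],0],[-1,[3.7,0,-0.2],0],[-1,[4.2,0,-0.3],0],[-1,[4.8,0,-0.4],0],[-1,[5.4,0,-0.45],0],[-1,[6,0,-0.55],0]]'; python3 st.py
python3 - <<'E'
from ov import *
for n in("scene","side"): np.save(n+"1.npy",manip.camera(n))
a=np.load("scene1.npy")[170:265,190:305,::-1];b=np.load("side1.npy")[165:275,235:315,::-1]
o=np.zeros((440,780,3),np.uint8);o[:380,:460]=cv2.resize(a,None,fx=4,fy=4);o[:,460:]=cv2.resize(b,None,fx=4,fy=4);cv2.imwrite("pics/crop1.png",o)
E
```

```text
clock: 4.0
eef_pos: [547.2, 71.7, 63.9]
eef_rot: [-3.142, 0.0, 1.403]
wrist_force: [0.3, -1.4, 0.3]
finger_gap: 0.3
finger_force: 0.5
4.0 gutter TCP [-1.076e+02  1.000e-01  6.430e+01] F [-1.4 -0.5  0.3] yaw 5.23873443263323e-05
```

View pics/crop1.png

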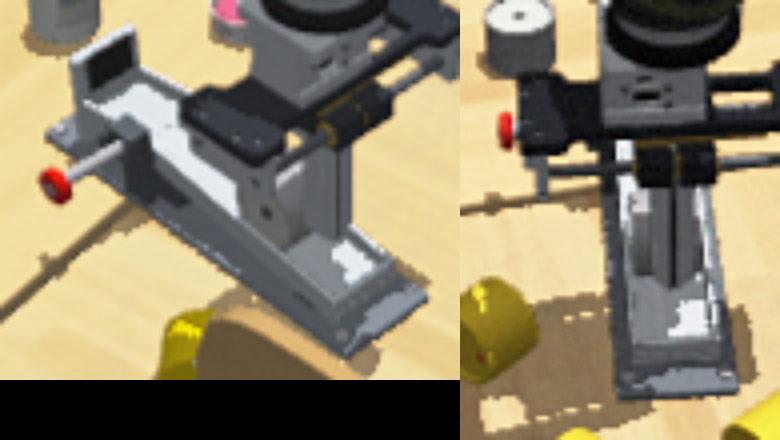

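The ring has rolled up in front of the shut tips (scene crop 267,205) with a push of about 1.4 N. I keep going, following the slope.

```bash
python3 -m creep '[[-1,[0.6,0,-0.08],0],[-1,[1.2,0,-0.17],0],[-1,[1.8,0,-0.25],0],[-1,[2.4,0,-0.34],0],[-1,[3,0,-0.42],0],[-1,[3.6,0,-0.5],0],[-1,[4.2,0,-0.6],0],[-1,[4.8,0,-0.67],0],[-1,[5.4,0,-0.76],0],[-1,[6,0,-0.84],0],[-1,[6.6,0,-0.92],0],[-1,[7.2,0,-1],0]]'; python3 st.py
python3 -m creep '[[-1,[0.6,0,-0.08],0],[-1,[1.2,0,-0.17],0],[-1,[1.8,0,-0.25],0],[-1,[2.3,0,-0.32],0],[-1,[2.8,0,-0.4],0],[-1,[3.2,0,-0.45],0],[-1,[3.6,0,-0.5],0],[-1,[3.9,0,-0.55],0],[-1,[4.2,0,-0.58],0],[-1,[4.4,0,-0.6],0]]'; python3 st.py
```

```text
clock: 5.3
eef_pos: [559.2, 142.6, 73.9]
eef_rot: [-3.142, 0.0, 1.403]
wrist_force: [-0.2, -1.1, 1.0]
finger_gap: 0.5
finger_force: 0.5
5.3 gutter TCP [-35.6   0.1  74.3] F [-1.2  0.   1. ] yaw -5.276787219532508e-05
clock: 6.3
eef_pos: [566.5, 185.8, 79.8]
eef_rot: [-3.142, -0.0, 1.403]
wrist_force: [-0.9, 0.5, 0.0]
finger_gap: 0.2
finger_force: 0.0
6.3 gutter TCP [ 8.1  0.1 80.2] F [0.3 0.9 0. ] yaw 1.0956974795472973e-05
```

The force is gone near the crest, so I nudge a little further and then look.

```bash
python3 -m creep '[[-1,[0.2,0,0],0],[-1,[0.5,0,0],0],[-1,[0.8,0,0],0],[-1,[1.1,0,0],0],[-1,[1.4,0,0],0],[-1,[1.4,0,0],0]]'; python3 st.py
python3 - <<'E'
from ov import *
for n in("scene","side"): np.save(n+"1.npy",manip.camera(n))
a=np.load("scene1.npy")[170:265,190:305,::-1];b=np.load("side1.npy")[165:275,235:315,::-1]
o=np.zeros((440,780,3),np.uint8);o[:380,:460]=cv2.resize(a,None,fx=4,fy=4);o[:,460:]=cv2.resize(b,None,fx=4,fy=4);cv2.imwrite("pics/crop2.png",o)
E
```

```text
clock: 6.9
eef_pos: [568.8, 199.7, 79.8]
eef_rot: [-3.142, -0.0, 1.403]
wrist_force: [0.9, 0.1, -0.8]
finger_gap: 0.5
finger_force: 0.0
6.9 gutter TCP [22.2  0.1 80.2] F [ 0.2 -0.8 -0.8] yaw 0.00030020048107237685
```

View pics/crop2.png

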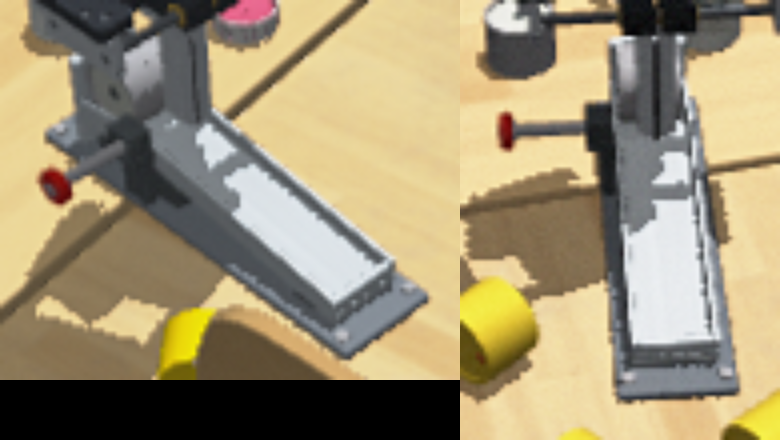

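The ring lies against the end stop (scene crop about 130,75), clear of the tips. I lift, go round to the outside of the red head and come down there.

```bash
python3 -m creep '[[-1,[-0.3,0,-2.5],0],[-1,[0,0,-5.5],0],[-1,[0.8,-3,-6],0],[-1,[1.6,-7,-6],0],[-1,[1.6,-11,-6],0],[-1,[1.6,-13.7,-6],0],[-1,[1.6,-13.7,-6],0],[-1,[1.6,-13.7,-3],0],[-1,[1.6,-13.7,0],0],[-1,[1.6,-13.7,1.5],0],[-1,[1.6,-13.7,1.5],0],[-1,[1.6,-13.7,1.5],0]]'; python3 st.py
```

```text
clock: 8.2
eef_pos: [437.1, 237.9, 65.3]
eef_rot: [3.141, -0.0, 1.403]
wrist_force: [-0.2, 0.9, 0.9]
finger_gap: 0.5
finger_force: 0.0
8.2 gutter TCP [ 37.9 136.4  65.8] F [0.8 0.4 0.9] yaw -0.00039372529665637757
```

```bash
python3 -m creep '[[-1,[0,0.8,0],0],[-1,[0,1.4,0],0],[-1,[0,1.9,0],0],[-1,[0,2.4,0],0],[-1,[0,2.9,0],0],[-1,[0,3.4,0],0],[-1,[0,3.9,0],0],[-1,[0,4.4,0],0],[-1,[0,4.9,0],0],[-1,[0,5.3,0],0],[-1,[0,5.5,0],0],[-1,[0,5.5,0],0]]'; python3 st.py
python3 -m creep '[[-1,[0,0.2,0],0],[-1,[0,0.4,0],0],[-1,[0,0.4,0],0]]'; python3 st.py
```

```text
clock: 9.4
eef_pos: [490.9, 228.8, 64.8]
eef_rot: [3.141, -0.0, 1.403]
wrist_force: [-0.1, -0.3, -1.0]
finger_gap: 0.9
finger_force: 0.0
9.4 gutter TCP [37.9 81.8 65.2] F [-0.3  0.  -1. ] yaw -0.0001224330233993154
clock: 9.7
eef_pos: [494.7, 228.1, 64.8]
eef_rot: [3.142, 0.0, 1.403]
wrist_force: [0.1, 0.5, -0.6]
finger_gap: 0.5
finger_force: 0.0
9.7 gutter TCP [37.9 77.9 65.2] F [ 0.6 -0.  -0.6] yaw -2.4959832833904017e-06
```

```bash
python3 -m creep '[[-1,[0,0.1,0],0],[-1,[0,0.2,0],0],[-1,[0,0.3,0],0]]'; python3 st.py
python3 -m creep '[[-1,[0,0.1,0],0],[-1,[0,0.2,0],0]]'; python3 st.py
python3 - <<'E'
from ov import *
for n in("scene","side"): np.save(n+"1.npy",manip.camera(n))
a=np.load("scene1.npy")[170:265,190:305,::-1];b=np.load("side1.npy")[165:275,235:315,::-1]
o=np.zeros((440,780,3),np.uint8);o[:380,:460]=cv2.resize(a,None,fx=4,fy=4);o[:,460:]=cv2.resize(b,None,fx=4,fy=4);cv2.imwrite("pics/crop3.png",o)
E
```

```text
clock: 10.0
eef_pos: [497.6, 227.6, 64.8]
eef_rot: [-3.141, 0.0, 1.403]
wrist_force: [-2.3, 0.1, -0.0]
finger_gap: 0.3
finger_force: 0.8
10.0 gutter TCP [37.9 75.1 65.2] F [-0.3  2.3 -0. ] yaw -2.6879572503801796e-05
clock: 10.2
eef_pos: [498.3, 227.5, 64.6]
eef_rot: [-3.138, 0.001, 1.403]
wrist_force: [-16.6, 3.3, 6.4]
finger_gap: 0.4
finger_force: 7.8
10.2 gutter TCP [37.8 74.3 65. ] F [ 0.4 16.9  6.4] yaw -2.7920773458145476e-05
```

View pics/crop3.png

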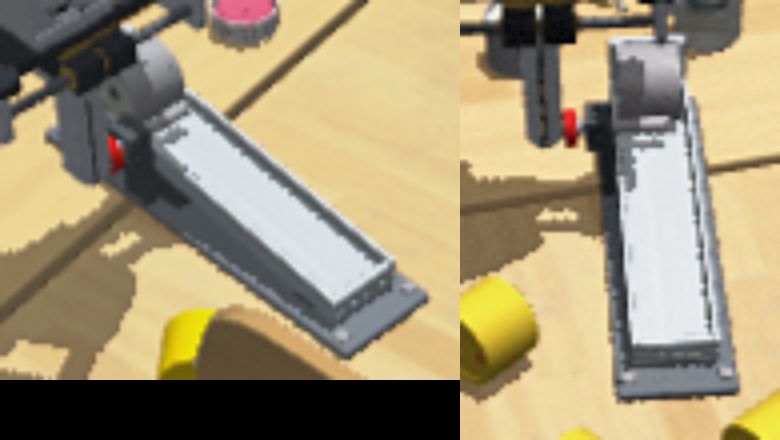

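The force rose to 17 N at face y ≈ 61.8, which is the end of travel, and the bolt rod now crosses in front of the ring. I back off straight, lift and take a last look.

```bash
python3 -m creep '[[-1,[0,-0.5,0],0],[-1,[0,-2,0],0],[-1,[0,-4,0],0],[-1,[0,-5,-2],0],[-1,[0,-5,-6],0],[-1,[-4,-5,-10],0],[-1,[-9,-5,-14],0],[-1,[-14,-5,-16],0],[-1,[-14,-5,-16],0],[-1,[-14,-5,-16],0],[-1,[-14,-5,-16],0]]'; python3 st.py
python3 - <<'E'
from ov import *
p=np.load("p.npy");c=manip.camera_params("wrist");im=manip.camera("wrist");p[4]=.046
def cr(im,C):
    q=proj(g2w(p,(50,30,60)),C)[0].round().astype(int); print(q)
    x=np.clip(q[0]-45,0,470);y=np.clip(q[1]-45,0,330); return x,y
o=[]
for n in("scene","side","wrist"):
    C=manip.camera_params(n); i=manip.camera(n); x,y=cr(i,C); 
    o.append(cv2.resize(i[y:y+90,x:x+66,::-1] if 0 else i[y:y+90,x:x+88,::-1],(264,270),interpolation=cv2.INTER_CUBIC))
cv2.imwrite("pics/fin.png",cv2.resize(np.hstack(o),None,fx=1,fy=1))
E
```

```text
clock: 11.4
eef_pos: [427.0, 97.6, 224.9]
eef_rot: [3.141, -0.0, 1.402]
wrist_force: [-0.2, -0.3, -0.4]
finger_gap: 0.6
finger_force: 0.0
11.4 gutter TCP [-102.1  122.9  225.3] F [-0.3  0.1 -0.4] yaw -0.0010634817823662601
[221 201]
[272 194]
[372  52]
```

View pics/fin.png

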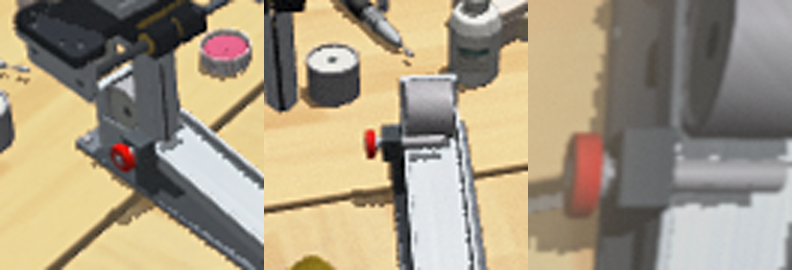

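The ring is seated against the stop, the rod lies across the track in front of it, and the head is about 4.5 mm from the block, as expected at home. The spare ring and bottle are where they stood.

```bash
python3 -c "
from cell import manip
print(manip.sign_off())"
```

```text
the job is handed in; nothing more can be done
None
```

The ring was rolled over the crest and sits against the end stop, the bolt was then pushed fully home in front of it, and the job was handed in at about 11.6 s.

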